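Clear the shelf and face up the cartons

ROBOT

A 7-joint arm with a two-finger parallel gripper is mounted at the origin on the work surface. World frame = base frame: x ahead of the robot, y to its left, z up, the work surface at z = 0. Lengths are in mm, angles in rad, forces in N, time in s.
With the tool pointing down it reaches from about 400 to 875 mm from the base axis. Payload 4.4 kg.
Tool frame: the origin (TCP) lies at the very end of the fingers, on their centre line; the grasp point (between the pads) lies 19 mm behind it; y points along the fingers, z is the direction in which the jaws open and shut, and the axes are right-handed (so a half turn about y gives the same grasp; the last joint's range is limited). The gripper opens to 85 mm and grips with 20 to 120 N. Pads are 22 mm wide; open, the fingers measure 114 mm over their backs; the gripper's body (76 mm by 85 mm) begins 54 mm behind the grasp point. The pads swing forward as they close: fully open they stand 13 mm farther back than shut.
Start: joints at [-1.298, 0.628, 0.038, 1.517, -0.027, 0.996, -0.02], TCP at [216.008, 613.073, 231.313] pointing down, gripper open.
Joint ranges: [-3.06, 3.06], [-0.37, 2.12], [-1.25, 1.32], [0.18, 2.47], [-1.1, 4.24], [0.23, 1.98], [-2.94, 2.94]. Speed limits (rad/s): [2.57, 2.57, 3.14, 3.14, 3.14, 3.14, 3.14].

INTERFACE

Orientations are given as [roll, pitch, yaw] about the fixed x, y, z axes, in that order (R = Rz(yaw) Ry(pitch) Rx(roll)).
In Python, from cell import * gives the robot as it stands.
- The arm moves only by the tool apply_moves, never from a script. Its argument "targets" is a list of rows, each a list of 6 numbers: the shift along the tool's x, y, z in units of 40 mm (1.0 is 40 mm), then the turn, a rotation vector about the tool's x, y, z in units of 8 degrees (1.0 is 8 degrees). A call has 1 to 12 rows; each row shifts and turns the commanded pose from where the row before left it, along the tool's axes as they then stand; what a row does not reach is not made up. A row lasts 1/8 s, in which the tool goes at most 62.5 mm and 10.7 degrees, less where a joint would pass 70% of its speed; a pose out of reach is approached as far as the arm can. A call is refused whole if a number of a shift passes 1 or a number of a turn 1, either way. A call with a gripper value outside its range is refused whole. "jaw" is the gripper command: -1 is shut, 1 is fully open, values between are in proportion, set as the call begins (left out, the last holds). The fingers move at their own pace and stop on an object; the grip force is fixed at half the most. Time passes only in rows, so rows that do not move let the fingers close. It gives the time, the measured TCP pose, the force and the opening at its end, in the units of the state.
- read_state(): the state, without advancing time (a new reading comes with each control period).
- get_image(name): name is "scene" or "side" or "wrist"; returns the picture (480x640x3 uint8, red, green, blue); there is no depth.
- calibration(name): a dict with "fx", "fy", "cx", "cy" (pixels), "world_from_camera" (4x4, takes a point from camera to world coordinates). Camera axes: x right, y down, z forward; pixel columns grow to the right and rows downward; lengths in mm; the calibration is good to about 2 mm. A picture is of the moment at which its call begins: read the wrist's pose just before it. calibration takes no time and is no camera call; for the wrist camera it gives the pose at the moment of the call.
- finish_job(): hands the job in, once; it reports no verdict.
The state is a dict: "clock": time; "qpos": joint angles; "qd": joint speeds; "tau": joint torques, N m; "eef_pos": TCP position; "tool_rot": TCP orientation; "force": force on the tool from outside, world axes, zero at the start; "torque": the same for the moment, N m; "width": finger opening in mm.
Only numpy, scipy, OpenCV 4.12 (cv2) and the standard library are available. Lean on these libraries where they do the work, as an engineer would, in place of code of your own. Each camera call takes 0.05 s, during which the arm holds its last target. There are 200 camera calls.

TASK

A belt pulley has been dumped on the low stockroom shelf: first lift it off and lay it flat, hub up, in the open grey tray. Then stand the two white cartons from the black mat on the shelf beside the white carton that already stands there, the three making one neat straight row: upright, wide faces to the front and in line, side by side with less than a finger's breadth (about 12 mm) between neighbours, the one already there staying where it is at its end of the row. Set everything down gently without dropping it, and leave the wrench and the tin alone.

Things in the scene. Friction and masses are not known exactly. Their poses are not given: they have to be found in the camera images.
- shelf_mid (a point): Centre of the top face of the low shelf (plywood board in a black steel frame), fixed and level: the board is 170 mm deep (x, away from the robot) by 300 mm wide (y), 100 mm above the table; it may be turned a little. Lips 4 mm thick stand just outside its ends (25 mm high) and back edge (12 mm high); the front is open.
- stock_mid (a point): Loose closed white carton (grey band, brown tape on top), rigid, 55 mm thick (x), 75 mm wide (y), 100 mm tall (z), about 0.3 kg. Point: its centre, 50 mm above its underside. It already stands on the shelf near the left or right end, wide face to the front (its x along the shelf's depth within about 0.04 rad, away from the robot); the row extends from it towards the shelf's other end.
- carton_a_mid (a point): Loose closed white carton (grey band, brown tape on top), rigid, 55 mm thick (x), 75 mm wide (y), 100 mm tall (z), about 0.3 kg. Point: its centre, 50 mm above its underside. It stands on the mat turned by up to about 0.5 rad either way.
- carton_b_mid (a point): Loose closed white carton (grey band, brown tape on top), rigid, 55 mm thick (x), 75 mm wide (y), 100 mm tall (z), about 0.3 kg. Point: its centre, 50 mm above its underside. It stands on the mat turned by up to about 0.5 rad either way, same as the other one; either may go in either place.
- pulley_hub (a point): Loose metal belt pulley, about 0.5 kg, lying flat on the shelf where the cartons should go: a grooved wheel 110 mm in diameter, 36 mm thick, with a round hub 38 mm in diameter rising a further 36 mm from the middle of its top (72 mm in all). Point: on its axis (z), half-way up the hub, 54 mm above the underside.
- tray_in (a point): Centre of the inner floor (5 mm above the table) of the open grey plastic tray, 190 x 190 mm outside, walls 5 mm thick, 45 mm high, fixed to the table, to the left or the right of the shelf. Its sides lie along its x and y.
- mat: Black rubber mat, fixed, 280 x 170 mm (x, y) and 4 mm thick, on the other side of the shelf from the tray; the two cartons stand on it. Origin: centre of its underside.
- wrench: Bystander: steel wrench 160 mm long lying on the table between the robot and the shelf. Origin: near its middle, on the table.
- tin: Bystander: plain metal tin, 60 mm in diameter, 75 mm tall, standing between the robot and the shelf. Origin: centre of its underside.
There are look-alikes about, which are no part of the job. What is shaped like the part that bears pulley_hub but purple or red is not meant.

How it is judged (in metres and radians):
On the way, in this order (a step that is already met when the one before it is completed fails the run):
1. the pulley lies flat, hub up, in the tray, released (horizontal distance between pulley_hub and tray_in below 0.06 m and z of pulley_hub in the frame of tray_in between 0.044 and 0.064 m and angle between pulley_hub's own z axis and vertical below 0.1 rad and linear speed of pulley below 0.02 m/s and contact force between pulley and the fingers below 0.1 N), for 0.2 s.
2. then a first carton from the mat stands upright on the shelf, released (((x of carton_a_mid in the frame of shelf_mid between -0.085 and 0.085 m and y of carton_a_mid in the frame of shelf_mid between -0.15 and 0.15 m and z of carton_a_mid in the frame of shelf_mid between 0.04 and 0.06 m and angle between carton_a_mid's own z axis and vertical below 0.1 rad and contact force between carton_a and the fingers below 0.1 N and linear speed of carton_a below 0.03 m/s) or (x of carton_b_mid in the frame of shelf_mid between -0.085 and 0.085 m and y of carton_b_mid in the frame of shelf_mid between -0.15 and 0.15 m and z of carton_b_mid in the frame of shelf_mid between 0.04 and 0.06 m and angle between carton_b_mid's own z axis and vertical below 0.1 rad and contact force between carton_b and the fingers below 0.1 N and linear speed of carton_b below 0.03 m/s))), for 0.2 s.
At the end, for the whole second after the job is handed in: Pulley flat on the tray floor, hub up. Both cartons on the shelf, upright (0.08 rad), square to the standing one (0.12 rad), fronts within 12 mm of its line, one beside it and one beyond, neighbouring centres under 90 mm apart; it moved under 20 mm. All released, at rest (all of step 1 and ((y of carton_a_mid in the frame of stock_mid between 0.068 and 0.09 m and y of carton_b_mid in the frame of stock_mid between 0.14 and 0.182 m and horizontal distance between carton_a_mid and carton_b_mid below 0.091 m) or (y of carton_a_mid in the frame of stock_mid between -0.09 and -0.068 m and y of carton_b_mid in the frame of stock_mid between -0.182 and -0.14 m and horizontal distance between carton_a_mid and carton_b_mid below 0.091 m) or (y of carton_b_mid in the frame of stock_mid between 0.068 and 0.09 m and y of carton_a_mid in the frame of stock_mid between 0.14 and 0.182 m and horizontal distance between carton_a_mid and carton_b_mid below 0.091 m) or (y of carton_b_mid in the frame of stock_mid between -0.09 and -0.068 m and y of carton_a_mid in the frame of stock_mid between -0.182 and -0.14 m and horizontal distance between carton_a_mid and carton_b_mid below 0.091 m)) and x of carton_a_mid in the frame of stock_mid between -0.012 and 0.012 m and z of carton_a_mid in the frame of stock_mid between -0.006 and 0.006 m and angle between each of carton_a_mid, carton_b_mid, stock_mid's own z axis and vertical below 0.08 rad and angle between the x axis of each of carton_a_mid, carton_b_mid and the x axis of stock_mid, either way round below 0.12 rad and linear speed of each of carton_a, carton_b, stock below 0.02 m/s and contact force between each of carton_a, carton_b and the fingers below 0.1 N and x of carton_b_mid in the frame of stock_mid between -0.012 and 0.012 m and z of carton_b_mid in the frame of stock_mid between -0.006 and 0.006 m and distance of stock_mid from where it was at the start of the episode below 0.02 m); the robot touches nothing.
It fails at once if the standing carton is displaced by more than 30 mm or tipped (distance of stock_mid from where it was at the start of the episode above 0.03 m or angle between stock_mid's own z axis and vertical above 0.35 rad).
It fails at once if the pulley or a carton is dropped (falls free faster than 0.8 m/s, about 35 mm) ((linear speed of pulley above 0.8 m/s and contact force between pulley and the fingers below 0.05 N) or (linear speed of carton_a above 0.8 m/s and contact force between carton_a and the fingers below 0.05 N) or (linear speed of carton_b above 0.8 m/s and contact force between carton_b and the fingers below 0.05 N) or (linear speed of stock above 0.8 m/s and contact force between stock and the fingers below 0.05 N)).
It fails at once if a bystander (wrench, tin) is moved by more than 25 mm (distance of any of wrench, tin from where it was at the start of the episode above 0.025 m).
It also fails if it takes over 72 s, if anything falls off the work surface, if the arm or the gripper's body presses on something with over 40 N, if the wrist force passes 120 N, or if a joint passes its speed limit or range.

## Working session

There is one attempt and no reset: what is moved stays moved. The work goes in short steps, Python scripts to look and compute and a tool call to move; the robot and the scene stay as the last step left them, time stands still between calls to the robot, and variables do not carry over. Pictures are saved under pics/ and viewed, about 8 in all and at most 12, crops included, and the job is handed in when it is done.

Besides the shell and the picture viewer there is one more tool, called after "Call:" as a command line: name --pt "numbers of a row" for each row, then --argument value for the rest. apply_moves: Moves the arm, as the interface text tells. Its arguments: {"type":"object","properties":{"targets":{"type":"array"},"jaw":{"type":"number"}},"required":["targets"]}

```bash
ls; mkdir -p pics
cat > h.py <<'E'
from cell import *
import numpy as np, cv2
def snap(n,f):
    im=get_image(n); cv2.imwrite('pics/'+f,cv2.cvtColor(im,cv2.COLOR_RGB2BGR)); return im
def ray(n,px,z,cal=None):
    c=cal or calibration(n); T=np.array(c["world_from_camera"])
    out=[]
    for u,v in np.atleast_2d(px):
        d=T[:3,:3]@np.array([(u-c["cx"])/c["fx"],(v-c["cy"])/c["fy"],1]); o=T[:3,3]
        out.append(o+d*(z-o[2])/d[2])
    return np.array(out)
def proj(n,P,cal=None):
    c=cal or calibration(n); T=np.linalg.inv(np.array(c["world_from_camera"]))
    p=np.atleast_2d(P)@T[:3,:3].T+T[:3,3]
    return np.c_[c["fx"]*p[:,0]/p[:,2]+c["cx"],c["fy"]*p[:,1]/p[:,2]+c["cy"]]
E
python3 - <<'E'
from h import *
a=snap("scene","s0.png");b=snap("side","d0.png");c=snap("wrist","w0.png")
s=read_state();print(s)
for n in("scene","side","wrist"):
    k=calibration(n);print(n,k["fx"],np.round(np.array(k["world_from_camera"]),3).tolist())
E
```

```text
pics
{'clock': 0.15, 'qpos': array([-1.29780048,  0.62912553,  0.03846516,  1.51811778, -0.02701649,
        0.99631844, -0.02000531]), 'qd': array([ 3.68706126e-04, -2.43742458e-03, -8.86321727e-05, -2.32362631e-03,
        1.94334269e-03, -7.37709257e-04,  3.64801468e-04]), 'tau': array([ 1.01536247e-03, -5.63802516e+01,  1.22758247e+00, -1.93650806e+01,
        1.11155439e-02,  7.32872752e-03,  7.57591408e-06]), 'eef_pos': array([215.84594816, 612.61771658, 230.6124852 ]), 'tool_rot': array([-1.57224733e+00, -2.17136318e-06, -3.38823234e-01]), 'force': array([ 0.59714545,  0.85151693, -0.7277093 ]), 'torque': array([-0.00337597,  0.02326639,  0.02513094]), 'width': 85.32439539791224}
scene 456.5664370761042 [[0.256, 0.57, -0.781, 1486.267], [0.966, -0.134, 0.22, -368.082], [0.021, -0.811, -0.585, 840.953], [0.0, 0.0, 0.0, 1.0]]
side 436.88147091851164 [[-0.991, -0.079, 0.105, 446.37], [-0.131, 0.537, -0.833, 708.56], [0.009, -0.84, -0.543, 640.763], [0.0, 0.0, 0.0, 1.0]]
wrist 336.36239584181936 [[0.332, 0.903, 0.273, 146.285], [0.943, -0.317, -0.098, 637.42], [-0.002, 0.29, -0.957, 372.181], [0.0, 0.0, 0.0, 1.0]]
```

View pics/s0.png

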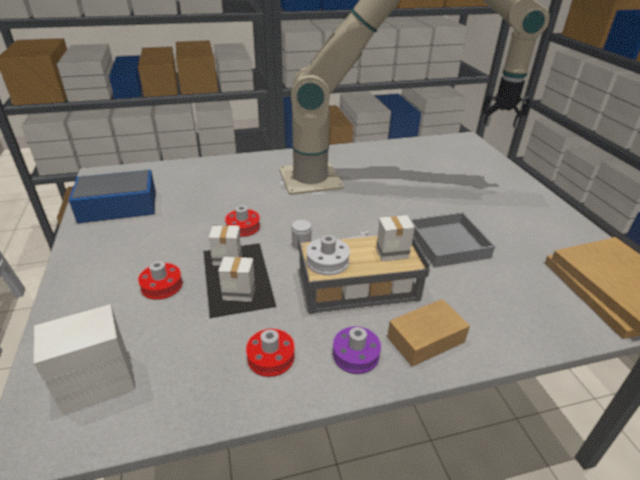

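View pics/d0.png

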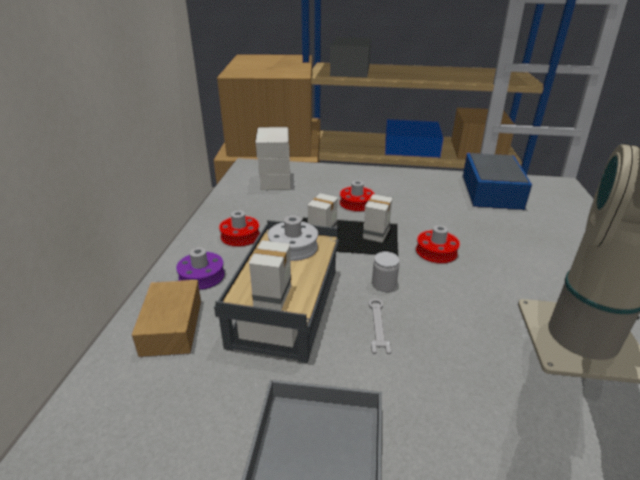

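The scene view shows the shelf (about 300–425, 235–305) with the grey pulley at (328,253) and the standing carton at (396,235) at its +y end. The mat with two cartons is at (240,270), and the tray at (452,240). The side view agrees: tray at the bottom, tin (385,270), wrench (378,325). Next are rough positions, with an enlarged crop for the corners.

Run:
```python
from h import *
r=lambda n,p,z:print(n,p,z,np.round(ray(n,p,z)[0],0))
r("scene",(328,242),172);r("side",(292,220),172)
r("scene",(396,221),200);r("side",(270,252),200)
r("scene",(225,230),104);r("scene",(238,263),104);r("side",(324,200),104);r("side",(379,201),104)
for p in((413,221),(462,215),(492,242),(434,262)): r("scene",p,45)
r("scene",(302,225),75);r("side",(386,258),75);r("side",(371,303),0);r("side",(382,350),0)
for p in((205,250),(263,245),(273,305),(212,313)): r("scene",p,4)
for p in((302,245),(305,279),(416,241),(424,269)): r("scene",p,100)
a=cv2.imread('pics/s0.png')[205:325,190:500];b=cv2.imread('pics/d0.png')[180:400,215:475]
a=cv2.resize(a,None,fx=2.5,fy=2.5,interpolation=2)
cv2.imwrite('pics/s0c.png',a)
```

```text
scene (328, 242) 172 [ 631. -109.  172.]
side (292, 220) 172 [ 611. -100.  172.]
scene (396, 221) 200 [621.  70. 200.]
side (270, 252) 200 [619.  69. 200.]
scene (225, 230) 104 [ 425. -346.  104.]
scene (238, 263) 104 [ 577. -328.  104.]
side (324, 200) 104 [ 570. -337.  104.]
side (379, 201) 104 [ 423. -353.  104.]
scene (413, 221) 45 [424. 228.  45.]
scene (462, 215) 45 [429. 396.  45.]
scene (492, 242) 45 [580. 410.  45.]
scene (434, 262) 45 [625. 201.  45.]
scene (302, 225) 75 [ 409. -124.   75.]
side (386, 258) 75 [ 401. -127.   75.]
side (371, 303) 0 [427. -53.   0.]
side (382, 350) 0 [400.  86.   0.]
scene (205, 250) 4 [ 371. -410.    4.]
scene (263, 245) 4 [ 386. -239.    4.]
scene (273, 305) 4 [ 644. -254.    4.]
scene (212, 313) 4 [ 636. -408.    4.]
scene (302, 245) 100 [ 536. -153.  100.]
scene (305, 279) 100 [ 671. -176.  100.]
scene (416, 241) 100 [590. 154. 100.]
scene (424, 269) 100 [704. 124. 100.]
```

View pics/w0.png

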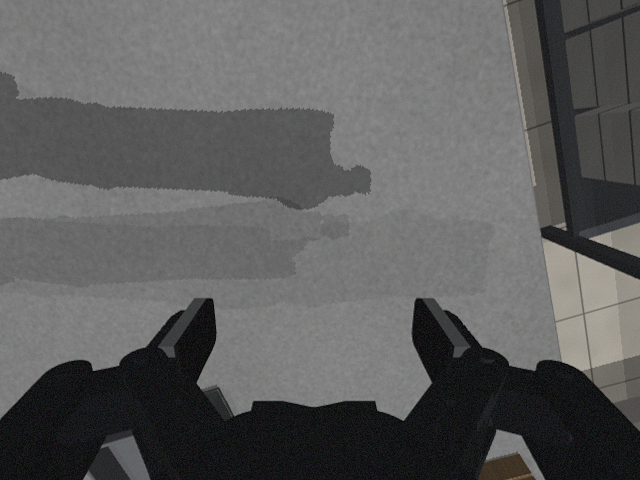

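Scene and side views agree on the stock carton (620,70), the mat cartons (about 424,-350 and 574,-332) and the tin (405,-126). The tray centre is about (514,309). The wrist view shows only empty table. I'll raise the arm, turn the tool to yaw −90° and go over the shelf for a close look.

Call:
apply_moves --pt "0 -0.42 0 0 0.98 0" --pt "0 -0.42 0 0 0.98 0" --pt "0 -0.42 0 0 0.98 0" --pt "0 -0.42 0 0 0.98 0" --pt "0 -0.42 0 0 0.98 0" --pt "0 -0.42 0 0 0.98 0" --pt "0 -0.42 0 0 0.98 0" --pt "0 -0.42 0 0 0.98 0" --pt "0 -0.42 0 0 0.98 0" --jaw 1

```text
clock: 1.27
eef_pos: [215.8, 612.9, 382.7]
tool_rot: [-1.571, -0.001, -1.575]
force: [0.4, 0.0, 0.6]
width: 85.3
```

Call:
apply_moves --pt "0.95 0 0.64 0 0 0" --pt "0.95 0 0.64 0 0 0" --pt "0.95 0 0.64 0 0 0" --pt "0.95 0 0.64 0 0 0" --pt "0.95 0 0.64 0 0 0" --pt "0.95 0 0.64 0 0 0" --pt "0.95 0 0.64 0 0 0" --pt "0.95 0 0.64 0 0 0" --pt "0.95 0 0.64 0 0 0" --pt "0.95 0 0.64 0 0 0" --pt "0.95 0 0.64 0 0 0" --pt "0.95 0 0.64 0 0 0"

```text
clock: 2.78
eef_pos: [523.9, 156.0, 382.3]
tool_rot: [-1.571, 0.0, -1.57]
force: [0.3, 0.3, -0.0]
width: 85.2
```

Call:
apply_moves --pt "0.95 0 0.64 0 0 0" --pt "0.95 0 0.64 0 0 0" --pt "0.95 0 0.64 0 0 0" --pt "0 0 0 0 0 0" --pt "0 0 0 0 0 0"

```text
clock: 3.4
eef_pos: [599.9, 43.8, 382.0]
tool_rot: [-1.572, 0.001, -1.57]
force: [0.3, -0.0, -0.5]
width: 84.9
```

Run:
```python
from h import *
import json
s=read_state();c=calibration("wrist")
snap("wrist","w1.png")
json.dump({k:np.array(v).tolist() for k,v in c.items()},open('w1.json','w'))
print(s['clock'],s['eef_pos'],s['tool_rot'],s['qpos'],s['force'])
```

```text
3.4 [599.91160685  43.83255089 381.99708367] [-1.57205267e+00  7.90211460e-04 -1.57027046e+00] [-0.44527931  0.47533089  0.53605534  1.44130765 -0.24626729  1.29319437
  0.1103053 ] [ 0.34932697 -0.00265    -0.45592758]
```

View pics/w1.png

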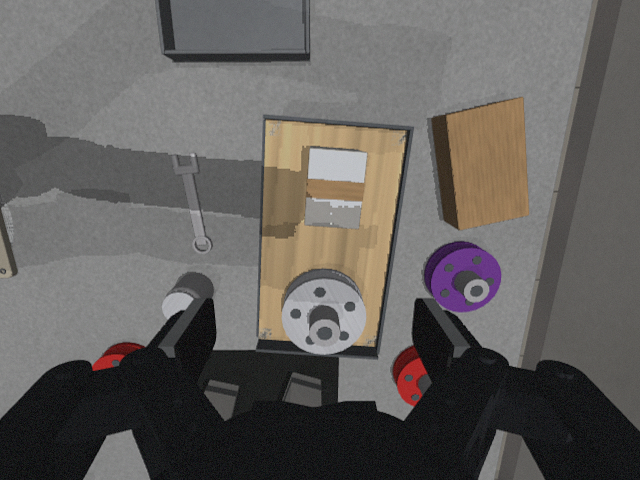

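The wrist view shows the shelf (corners about 264,118 / 412,128 / 378,357 / 257,352) with the pulley hub top at about (325,334). The standing carton's top spans (305–367, 148–228). Next I measure these with masks.

Run:
```python
from h import *
import json
c=json.load(open('w1.json')); im=cv2.imread('pics/w1.png')
R=lambda p,z:np.round(ray("w",p,z,c),1)
print("lip corners z125/100",R([(264,117),(413,128),(378,357),(257,352)],125).tolist())
print("cam",np.array(c["world_from_camera"])[:3,3])
g=cv2.cvtColor(im,cv2.COLOR_BGR2GRAY);hsv=cv2.cvtColor(im,cv2.COLOR_BGR2HSV)
# hub top ellipse: local
k=cv2.HoughCircles(cv2.medianBlur(g[300:370,285:365],3),cv2.HOUGH_GRADIENT,1,20,param1=80,param2=12,minRadius=8,maxRadius=24)
if k is not None:
  for x,y,r in k[0][:3]: print('circ',x+285,y+300,r,R((x+285,y+300),172))
# wheel contour: grey low saturation within wood
m=((hsv[...,1]<40)&(hsv[...,2]>60)).astype(np.uint8)*255; 
m2=m.copy(); m2[:, :262]=0; m2[:,400:]=0; m2[:130]=0; m2[352:]=0
m2=cv2.morphologyEx(m2,cv2.MORPH_OPEN,np.ones((3,3)))
for q in cv2.findContours(m2,cv2.RETR_EXTERNAL,cv2.CHAIN_APPROX_NONE)[0]:
  if cv2.contourArea(q)>300: print(cv2.contourArea(q),cv2.boundingRect(q),np.int32(cv2.boxPoints(cv2.minAreaRect(q))).tolist())
cv2.imwrite('pics/w1c.png',np.hstack([cv2.resize(im[135:240,285:385],None,fx=4,fy=4,interpolation=2),cv2.resize(im[262:367,275:375],None,fx=4,fy=4,interpolation=2)]))
```

```text
lip corners z125/100 [[544.3, 140.5, 125.0], [711.4, 129.0, 125.0], [688.9, -171.6, 125.0], [522.0, -163.8, 125.0]]
cam [599.90105456 117.5346308  523.64333223]
circ 321.5 321.5 17.4 [[609.1 -88.8 172. ]]
circ 329.5 341.5 16.8 [[ 619.  -115.8  172. ]]
5585.0 (282, 269, 84, 83) [[282, 269], [365, 269], [365, 351], [282, 351]]
1616.0 (377, 214, 23, 138) [[377, 214], [399, 214], [399, 351], [377, 351]]
1432.0 (305, 198, 57, 31) [[303, 224], [305, 196], [361, 200], [359, 228]]
1777.5 (308, 146, 59, 37) [[306, 178], [309, 145], [366, 149], [364, 182]]
```

View pics/w1c.png

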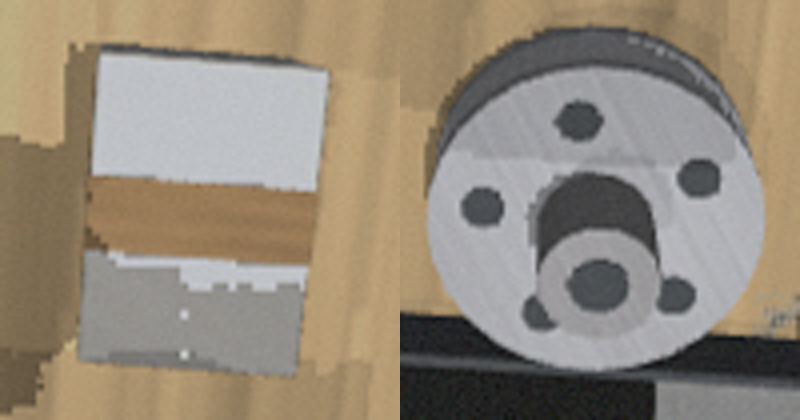

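The crops show the carton top cleanly (corners at crop px (98,53), (328,70), (298,375), (80,360)). The hub top centre is at crop (598,283) and the wheel top centre at (596,218).

Run:
```python
from h import *
import json
c=json.load(open('w1.json'))
R=lambda p,z:ray("w",p,z,c)
print('hub',R((324.6,332.9),172),'wheel',R((324,316.5),136))
P=np.array([(98,53),(328,70),(298,375),(80,360)])/4+[285,135]-0.4
Q=R(P,200)[:,:2];print(Q.round(1).tolist(),Q.mean(0))
for i in range(4):
  d=Q[(i+1)%4]-Q[i];print(np.linalg.norm(d).round(1),np.arctan2(d[1],d[0]).round(4))
# independent from scene/side: project
ctr=np.r_[Q.mean(0),200]
print(proj("scene",[ctr,[614,-104,172]]),proj("side",[ctr,[614,-104,172]]))
```

```text
hub [[ 612.95398021 -104.06180261  172.        ]] wheel [[ 613.26295742 -102.59765986  136.        ]]
[[595.5, 109.3], [649.0, 105.5], [645.0, 32.1], [590.8, 35.9]] [620.08007324  70.69851442]
53.7 -0.0701
73.5 -1.6258
54.3 3.072
73.5 1.5072
[[396.1335041  220.65513989]
 [328.21994741 237.6563717 ]] [[269.21321526 252.49693102]
 [291.07129265 219.05908678]]
```

The hub and wheel centres agree to 1.5 mm: pulley axis at about (613,−103.5). The stock carton is at (620,70.5) with yaw −0.065, measured 54×73.5 against 55×75. The shelf yaw of about −0.073 is consistent. Now I grasp the hub.

Call:
apply_moves --pt "0.92 0 0.08 0 0 0" --pt "0.92 0 0.08 0 0 0" --pt "0.92 0 0.08 0 0 0" --pt "0.92 0.3 0.08 0 0 0" --pt "0 0.9 0 0 0 0" --pt "0 0.9 0 0 0 0" --pt "0 0.9 0 0 0 0" --pt "0 0.9 0 0 0 0" --pt "0 0.8 0 0 0 0" --pt "0 0.6 0 0 0 0" --pt "0 0.4 0 0 0 0" --pt "0 0.3 0 0 0 0"

```text
clock: 4.95
eef_pos: [613.4, -102.9, 142.1]
tool_rot: [-1.571, 0.0, -1.569]
force: [0.0, -0.2, -0.2]
width: 85.4
```

Call:
apply_moves --pt "0 0.05 0 0 0 0" --pt "0 0 0 0 0 0" --pt "0 0 0 0 0 0"

```text
clock: 5.32
eef_pos: [613.7, -104.1, 141.3]
tool_rot: [-1.569, -0.0, -1.57]
force: [0.4, 0.0, -0.0]
width: 85.6
```

Call:
apply_moves --pt "0 0 0 0 0 0" --pt "0 0 0 0 0 0" --pt "0 0 0 0 0 0" --pt "0 0 0 0 0 0" --pt "0 0 0 0 0 0" --pt "0 0 0 0 0 0" --jaw -1

```text
clock: 6.08
eef_pos: [612.9, -104.0, 140.9]
tool_rot: [-1.571, 0.0, -1.57]
force: [-2.6, 0.5, 5.3]
width: 36.6
```

Call:
apply_moves --pt "0 -0.1 0 0 0 0" --pt "0 -0.2 0 0 0 0" --pt "0 -0.3 0 0 0 0" --pt "0 0 0 0 0 0" --pt "0 0 0 0 0 0"

```text
clock: 6.7
eef_pos: [613.1, -103.8, 164.5]
tool_rot: [-1.571, 0.0, -1.57]
force: [0.5, -0.3, -5.2]
width: 36.2
```

Call:
apply_moves --pt "0 -0.6 0 0 0 0" --pt "0 -0.7 0 0 0 0" --pt "0 -0.8 0 0 0 0" --pt "-0.3 -0.6 0 0 0 0" --pt "-0.6 -0.1 -0.2 0 0 0" --pt "-0.9 0 -0.2 0 0 0" --pt "-0.9 0 -0.2 0 0 0" --pt "-0.9 0 -0.2 0 0 0" --pt "-0.9 0 -0.3 0 0 0" --pt "-0.9 0 -0.3 0 0 0" --pt "-0.9 0 -0.3 0 0 0" --pt "-0.9 0 -0.3 0 0 0"

```text
clock: 8.2
eef_pos: [532.2, 185.1, 276.2]
tool_rot: [-1.571, -0.0, -1.57]
force: [0.1, -0.0, -5.4]
width: 36.5
```

Call:
apply_moves --pt "-0.9 0 -0.2 0 0 0" --pt "-0.9 0 -0.2 0 0 0" --pt "-0.8 0 -0.07 0 0 0" --pt "-0.5 0 0 0 0 0" --pt "0 0 0 0 0 0" --pt "0 0 0 0 0 0"

```text
clock: 8.95
eef_pos: [514.6, 305.9, 276.4]
tool_rot: [-1.571, -0.002, -1.572]
force: [0.4, -0.1, -5.8]
width: 36.5
```

Run:
```python
from h import *
s=read_state();print(s['clock'],s['eef_pos'],s['tool_rot'],s['width'],s['force'])
a=snap("scene","s2.png");b=snap("side","d2.png")
m=np.vstack([cv2.resize(a[150:310,380:560],(675,600))[:, :400],]) 
x=np.hstack([cv2.resize(a[170:290,390:530],(400,343)),cv2.resize(b[200:480,170:497],(400,343))])
cv2.imwrite('pics/x2.png',x[:,:,::-1])
```

```text
8.95 [514.63238571 305.90490894 276.3775872 ] [-1.57082493 -0.00183111 -1.57246787] 36.45829245806553 [ 0.40295448 -0.06826762 -5.78612072]
```

View pics/x2.png

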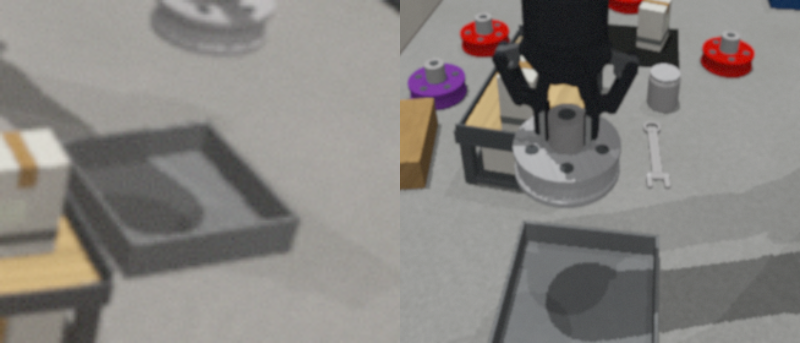

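The pulley hangs level above the tray. I'll refine the tray centre from its rim corners in this crop.

Run:
```python
from h import *
P=np.array([(66,146),(208,124),(298,216),(126,243)])*[.35,120/343]+[390,170]
Q=ray("scene",P,45);print(Q.round(0).tolist(),Q.mean(0))
S=np.array([(526,224),(657,236)])-[400,0]
S=S*[327/400,280/343]+[170,200];print(ray("side",S,45).round(0))
```

```text
[[425.0, 228.0, 45.0], [421.0, 403.0, 45.0], [597.0, 407.0, 45.0], [597.0, 215.0, 45.0]] [509.6808382  313.30056368  45.        ]
[[585. 230.  45.]
 [405. 226.  45.]]
```

Call:
apply_moves --pt "-0.2 0.3 -0.2 0 0 0" --pt "0 0.7 0 0 0 0" --pt "0 0.9 0 0 0 0" --pt "0 0.9 0 0 0 0" --pt "0 0.9 0 0 0 0" --pt "0 0.8 0 0 0 0" --pt "0 0.5 0 0 0 0" --pt "0 0.3 0 0 0 0" --pt "0 0.2 0 0 0 0" --pt "0 0.1 0 0 0 0" --pt "0 0.03 0 0 0 0" --pt "0 0 0 0 0 0"

```text
clock: 10.55
eef_pos: [506.5, 316.2, 51.8]
tool_rot: [-1.57, 0.001, -1.57]
force: [0.4, -0.2, -4.8]
width: 36.3
```

Call:
apply_moves --pt "0 0.05 0 0 0 0" --pt "0 0.05 0 0 0 0" --pt "0 0 0 0 0 0"

```text
clock: 10.92
eef_pos: [506.0, 315.9, 47.1]
tool_rot: [-1.571, -0.0, -1.57]
force: [0.2, 0.6, -5.1]
width: 36.8
```

Call:
apply_moves --pt "0 0.03 0 0 0 0" --pt "0 0.02 0 0 0 0" --pt "0 0 0 0 0 0"

```text
clock: 11.3
eef_pos: [506.3, 316.0, 45.9]
tool_rot: [-1.571, 0.0, -1.57]
force: [-1.2, -0.1, 3.7]
width: 36.6
```

Call:
apply_moves --pt "0 0 0 0 0 0" --pt "0 0 0 0 0 0" --pt "0 0 0 0 0 0" --pt "0 0 0 0 0 0" --pt "0 -0.2 0 0 0 0" --pt "0 -0.5 0 0 0 0" --pt "0 -0.8 0 0 0 0" --pt "0 -1 0 0 0 0" --pt "0 -1 0 0 0 0" --pt "0.5 -1 0 0 0 0" --pt "0.8 -1 0 0 0 0" --pt "1 -1 0 0 0 0" --jaw 1

```text
clock: 12.8
eef_pos: [505.9, 223.6, 307.1]
tool_rot: [-1.57, 0.001, -1.569]
force: [1.1, -1.1, 0.2]
width: 85.4
```

Call:
apply_moves --pt "1 -1 0 0 0 0" --pt "1 -0.9 0 0 0 0" --pt "1 0 0 0 0 0" --pt "1 0 0 0 0 0" --pt "1 0 0 0 0 0" --pt "1 0 0 0 0 0" --pt "1 0 0 0 0 0" --pt "1 0 0 0 0 0" --pt "1 0 0 0 0 0" --pt "1 0 0 0 0 0" --pt "1 0 0 0 0 0" --pt "0.8 0 0 0 0 0"

```text
clock: 14.3
eef_pos: [505.8, -249.8, 381.9]
tool_rot: [-1.57, -0.0, -1.572]
force: [-0.1, 1.1, -0.4]
width: 85.3
```

Call:
apply_moves --pt "0 0 0 0 0 0" --pt "0 0 0 0 0 0" --pt "0 0 0 0 0 0"

```text
clock: 14.68
eef_pos: [506.8, -246.5, 381.4]
tool_rot: [-1.571, 0.001, -1.568]
force: [-0.3, -0.4, -0.6]
width: 85.1
```

Run:
```python
from h import *
import json
s=read_state();c=calibration("wrist")
im=snap("wrist","w3.png");b=snap("side","d3.png")
im=cv2.imread('pics/w3.png'); b=cv2.imread('pics/d3.png')
json.dump({k:np.array(v).tolist() for k,v in c.items()},open('w3.json','w'))
im[0:160,0:200]=cv2.resize(b[370:480,230:390],(200,160))
cv2.imwrite('pics/w3v.png',im)
print(s['clock'],s['eef_pos'],s['tool_rot'])
```

```text
14.675 [ 506.77264415 -246.51736155  381.37498903] [-1.57054646e+00  9.37651538e-04 -1.56824924e+00]
```

View pics/w3v.png

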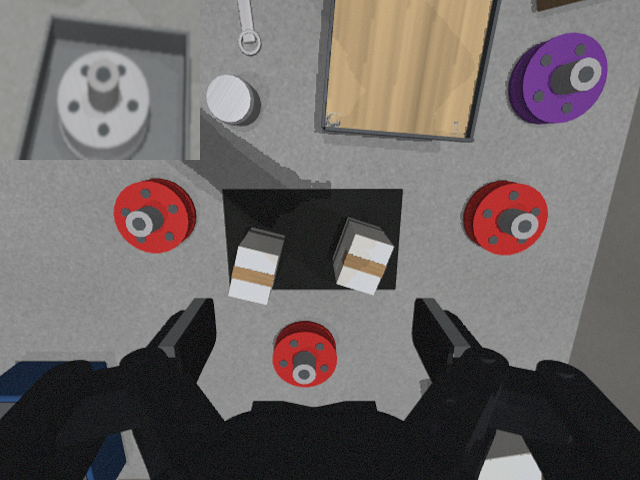

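The inset shows the pulley flat in the tray, hub up. The main view shows the two carton tops at about (253,272) and (365,264), unobstructed. I'll rectify their masks onto z = 104 and fit rectangles.

Run:
```python
from h import *
import json
c=json.load(open('w3.json')); im=cv2.imread('pics/w3.png');hsv=cv2.cvtColor(im,cv2.COLOR_BGR2HSV)
for n,(x0,x1,y0,y1) in dict(A=(224,290,224,306),B=(330,398,216,297)).items():
  sub=hsv[y0:y1,x0:x1]
  for th in(130,160,190):
    tape=(sub[...,1]>80)&(sub[...,2]>90); w=(sub[...,1]<50)&(sub[...,2]>th)
    m=cv2.morphologyEx((tape|w).astype(np.uint8),cv2.MORPH_OPEN,np.ones((3,3)))
    q=max(cv2.findContours(m,cv2.RETR_EXTERNAL,cv2.CHAIN_APPROX_NONE)[0],key=cv2.contourArea)[:,0]+[x0,y0]
    Q=ray("w",q,104,c)[:,:2].astype(np.float32)
    print(n,th,q.min(0),q.max(0),cv2.minAreaRect(Q))
    t=np.argwhere(tape)[:,::-1]+[x0,y0]; T=ray("w",t,104,c)[:,:2].astype(np.float32);print('  tape',cv2.minAreaRect(T))
v=im[210:310,220:400];cv2.imwrite('pics/w3c.png',cv2.resize(v,None,fx=4,fy=4,interpolation=2))
```

```text
A 130 [224 238] [289 305] ((431.78173828125, -348.2062072753906), (96.86148071289062, 89.511474609375), 85.76983642578125)
  tape ((424.8406066894531, -350.04205322265625), (16.77275848388672, 55.6196174621582), 75.75389862060547)
A 160 [229 247] [277 304] ((424.83331298828125, -350.0260009765625), (74.28477478027344, 55.60287857055664), 75.3707046508789)
  tape ((424.8406066894531, -350.04205322265625), (16.77275848388672, 55.6196174621582), 75.75389862060547)
A 190 [229 247] [277 303] ((424.82745361328125, -350.0286560058594), (72.9436264038086, 55.5944938659668), 75.1974868774414)
  tape ((424.8406066894531, -350.04205322265625), (16.77275848388672, 55.6196174621582), 75.75389862060547)
B 130 [330 234] [397 296] ((575.4965209960938, -334.92266845703125), (91.91671752929688, 88.23927307128906), 0.14674749970436096)
  tape ((574.5572509765625, -334.01715087890625), (17.107250213623047, 56.10666275024414), 70.93318939208984)
B 160 [337 235] [392 294] ((574.6307373046875, -333.8034362792969), (74.31268310546875, 56.1077880859375), 70.95491790771484)
  tape ((574.5572509765625, -334.01715087890625), (17.107250213623047, 56.10666275024414), 70.93318939208984)
B 190 [338 235] [392 293] ((574.5931396484375, -333.8839416503906), (73.04764556884766, 56.14884567260742), 71.8980941772461)
  tape ((574.5572509765625, -334.01715087890625), (17.107250213623047, 56.10666275024414), 70.93318939208984)
```

View pics/w3c.png

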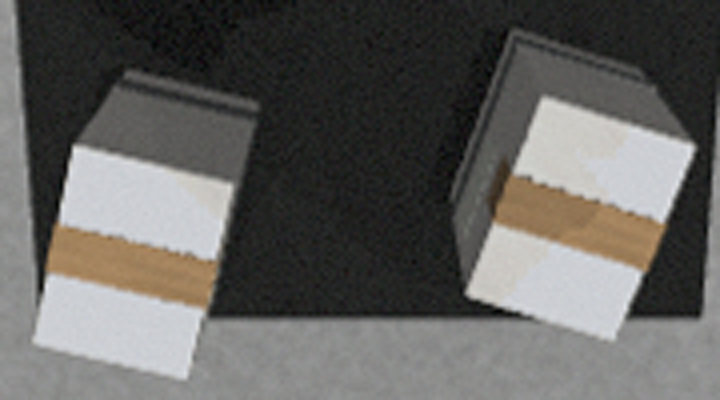

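Both tops fit at about 74×56 mm: A at (425,−350) with yaw −14.7°, B at (574.6,−333.9) with yaw −19°. I'll grasp B first.

Call:
apply_moves --pt "0.73 0 0.57 0 0.8 0" --pt "0.7 0.5 0.45 0 0.8 0" --pt "0.7 0.6 0.15 0 0.78 0" --pt "0 0.9 0 0 0 0" --pt "0 0.9 0 0 0 0" --pt "0 0.9 0 0 0 0" --pt "0 0.9 0 0 0 0" --pt "0 0 0 0 0 0" --pt "0 0 0 0 0 0" --pt "0 0 0 0 0 0"

```text
clock: 16.02
eef_pos: [544.6, -336.4, 195.2]
tool_rot: [-1.568, -0.001, -1.902]
force: [0.1, -0.5, -0.4]
width: 85.2
```

```bash
cat >> h.py <<'E'
from scipy.spatial.transform import Rotation as Ro
def delta(x,y,z,yawdeg):
    s=read_state();R=Ro.from_euler('xyz',s['tool_rot']);G=Ro.from_euler('xyz',[-np.pi/2,0,np.radians(yawdeg)])
    d=np.array([x,y,z])-s['eef_pos']
    print(round(s['clock'],2),s['eef_pos'].round(1),np.degrees(s['tool_rot']).round(2),'w',round(s['width'],1),'F',s['force'].round(1))
    print('shift now-axes',(R.inv().apply(d)/40).round(3),'goal-axes',(G.inv().apply(d)/40).round(3),'turn',np.degrees((R.inv()*G).as_rotvec()/8).round(3))
E
python3 -c "
from h import *
delta(574.6,-333.9,58,-109)"
```

```text
16.02 [ 544.6 -336.4  195.2] [-8.982e+01 -4.000e-02 -1.090e+02] w 85.2 F [ 0.1 -0.5 -0.4]
shift now-axes [-0.305  3.432  0.679] goal-axes [-0.302  3.431  0.69 ] turn [-0.022  0.     0.006]
```

Call:
apply_moves --pt "-0.3 0 0.69 0 0 0" --pt "0 0.3 0 0 0 0" --pt "0 0.8 0 0 0 0" --pt "0 0.8 0 0 0 0" --pt "0 0.7 0 0 0 0" --pt "0 0.5 0 0 0 0" --pt "0 0.3 0 0 0 0" --pt "0 0 0 0 0 0" --pt "0 0 0 0 0 0"

```text
clock: 17.15
eef_pos: [574.2, -333.9, 58.3]
tool_rot: [-1.569, -0.001, -1.903]
force: [0.6, -0.1, 0.2]
width: 85.8
```

Call:
apply_moves --pt "0 0 0 0 0 0" --pt "0 0 0 0 0 0" --pt "0 0 0 0 0 0" --pt "0 0 0 0 0 0" --pt "0 0 0 0 0 0" --jaw -1

```text
clock: 17.77
eef_pos: [574.4, -333.7, 58.3]
tool_rot: [-1.569, -0.0, -1.902]
force: [1.0, 1.1, 6.3]
width: 54.6
```

Call:
apply_moves --pt "0 -0.1 0 0 0 0" --pt "0 -0.2 0 0 0 0" --pt "0 -0.3 0 0 0 0" --pt "0 -0.3 0 0 0 0" --pt "0 0 0 0 0 0"

```text
clock: 18.4
eef_pos: [574.5, -334.0, 94.9]
tool_rot: [-1.568, -0.001, -1.903]
force: [-0.2, -0.1, -3.2]
width: 54.9
```

```bash
python3 -c "
from h import *
delta(614.6,-10,270,-93.7)"
```

```text
18.4 [ 574.5 -334.    94.9] [-8.9850e+01 -4.0000e-02 -1.0901e+02] w 54.9 F [-0.2 -0.1 -3.2]
shift now-axes [-7.982 -4.388 -1.678] goal-axes [-8.148 -4.378  0.479] turn [-0.018 -1.914  0.008]
```

Call:
apply_moves --pt "0 -0.6 0 0 0 0" --pt "0 -0.8 0 0 0 0" --pt "0 -0.8 0 0 -0.6 0" --pt "0 -0.8 0 0 -0.7 0" --pt "0 -0.4 0 0 -0.6 0" --pt "-0.4 0 0 0 0 0" --pt "-0.7 0 0 0 0 0" --pt "-0.9 0 0.1 0 0 0" --pt "-0.9 0 0.1 0 0 0" --pt "-0.9 0 0.1 0 0 0" --pt "-0.9 0 0.1 0 0 0" --pt "-0.9 0 0.1 0 0 0"

```text
clock: 19.9
eef_pos: [607.6, -107.9, 227.7]
tool_rot: [-1.574, 0.001, -1.638]
force: [-0.3, 0.5, -1.9]
width: 54.4
```

Call:
apply_moves --pt "-0.9 0 0 0 0 0" --pt "-0.7 0 0 0 0 0" --pt "-0.4 0 0 0 0 0" --pt "-0.3 0 0 0 0 0" --pt "0 0 0 0 0 0" --pt "0 0 0 0 0 0"

```text
clock: 20.65
eef_pos: [614.5, -20.9, 229.4]
tool_rot: [-1.571, -0.001, -1.639]
force: [0.3, 0.2, -2.7]
width: 54.4
```

```bash
python3 -c "
from h import *
delta(614.8,-10.2,154.5,-93.7)"
```

```text
20.65 [614.5 -20.9 229.4] [-8.999e+01 -6.000e-02 -9.392e+01] w 54.4 F [ 0.3  0.2 -2.7]
shift now-axes [-0.268  1.872 -0.011] goal-axes [-0.266  1.872 -0.01 ] turn [-0.001 -0.028  0.008]
```

Call:
apply_moves --pt "-0.27 0 0 0 -0.03 0" --pt "0 0.4 0 0 0 0" --pt "0 0.6 0 0 0 0" --pt "0 0.4 0 0 0 0" --pt "0 0.25 0 0 0 0" --pt "0 0.1 0 0 0 0" --pt "0 0.05 0 0 0 0" --pt "0 0 0 0 0 0" --pt "0 0 0 0 0 0"

```text
clock: 21.78
eef_pos: [615.7, -8.5, 157.8]
tool_rot: [-1.57, 0.0, -1.633]
force: [0.3, 0.2, -3.2]
width: 54.4
```

```bash
python3 -c "
from h import *
delta(614.8,-10.2,154.4,-93.7)"
```

```text
21.77 [615.7  -8.5 157.8] [-8.995e+01  1.000e-02 -9.357e+01] w 54.4 F [ 0.3  0.2 -3.2]
shift now-axes [ 0.043  0.085 -0.02 ] goal-axes [ 0.043  0.085 -0.019] turn [-0.006  0.017 -0.001]
```

Call:
apply_moves --pt "0.04 0.03 -0.02 0 0 0" --pt "0 0.03 0 0 0 0" --pt "0 0.03 0 0 0 0" --pt "0 0 0 0 0 0" --pt "0 0 0 0 0 0"

```text
clock: 22.4
eef_pos: [614.5, -10.1, 154.2]
tool_rot: [-1.571, 0.0, -1.633]
force: [-2.1, 1.0, 4.8]
width: 54.6
```

Call:
apply_moves --pt "0 0 0 0 0 0" --pt "0 0 0 0 0 0" --pt "0 0 0 0 0 0" --pt "0 0 0 0 0 0" --pt "0 -0.3 0 0 0 0" --pt "0 -0.7 0 0 0 0" --pt "0 -1 0 0 0 0" --pt "0 -1 0 0 0 0" --pt "0 -1 0 0 0 0" --pt "0 -1 0 0 0 0" --pt "0 -0.6 0 0 0 0" --pt "0 0 0 0 0 0" --jaw 1

```text
clock: 23.9
eef_pos: [615.4, -10.8, 380.5]
tool_rot: [-1.566, 0.0, -1.633]
force: [0.7, -0.2, 0.3]
width: 85.3
```

Call:
apply_moves --pt "0 0 0 0 0 0"

```text
clock: 24.02
eef_pos: [613.9, -9.9, 377.1]
tool_rot: [-1.572, 0.0, -1.633]
force: [0.1, 0.4, -1.1]
width: 85.4
```

```bash
cat >> h.py <<'E'
def tops(f,z,cal,box,tmin=20):
    im=cv2.imread(f);hsv=cv2.cvtColor(im,cv2.COLOR_BGR2HSV);x0,x1,y0,y1=box
    w=((hsv[...,1]<30)&(hsv[...,2]>110)).astype(np.uint8)
    ok=np.zeros_like(w);ok[y0:y1,x0:x1]=1
    m=cv2.morphologyEx(w*ok,cv2.MORPH_OPEN,np.ones((3,3)))
    for q in cv2.findContours(m,cv2.RETR_EXTERNAL,cv2.CHAIN_APPROX_NONE)[0]:
        if cv2.contourArea(q)<150: continue
        Q=ray("w",q[:,0],z,cal)[:,:2].astype(np.float32);r=cv2.minAreaRect(Q)
        print('white',cv2.boundingRect(q),np.round(r[0],1),np.round(r[1],1),round(r[2],2))
E
python3 - <<'E'
from h import *
import json
delta(424.8,-350,200,-104.7)
c=calibration("wrist");snap("wrist","w4.png")
json.dump({k:np.array(v).tolist() for k,v in c.items()},open('w4.json','w'))
P=np.array([[620,70.6,200],[614.8,-10.2,200]]);uv=proj("w",P,c);print(uv)
tops('pics/w4.png',200,c,(int(uv[0,0]-60),int(uv[0,0]+60),int(uv[0,1]-70),int(uv[1,1]+70)))
im=cv2.imread('pics/w4.png');u,v=uv.mean(0).astype(int)
cv2.imwrite('pics/w4c.png',cv2.resize(im[max(v-100,0):v+100,u-100:u+100],None,fx=3,fy=3,interpolation=2))
E
```

```text
24.02 [613.9  -9.9 377.1] [-9.007e+01  1.000e-02 -9.358e+01] w 85.4 F [ 0.1  0.4 -1.1]
shift now-axes [ 8.781  4.43  -4.183] goal-axes [ 9.423  4.428 -2.416] turn [ 8.00e-03  1.39e+00 -1.00e-03]
[[314.95828609 130.26553043]
 [314.67983283 217.99993342]]
white (288, 228, 55, 27) [613.8 -33.7] [26.9 53.8] 86.45
white (286, 179, 58, 31) [616.3  12.9] [28.6 54.4] 86.45
white (286, 141, 59, 32) [618.5  47.5] [27.7 53.7] 86.45
white (285, 86, 62, 35) [621.8  93.2] [27.9 53.7] 85.03
white (254, 60, 120, 6) [622.1 125.6] [  3.8 101.7] 86.44
```

View pics/w4c.png

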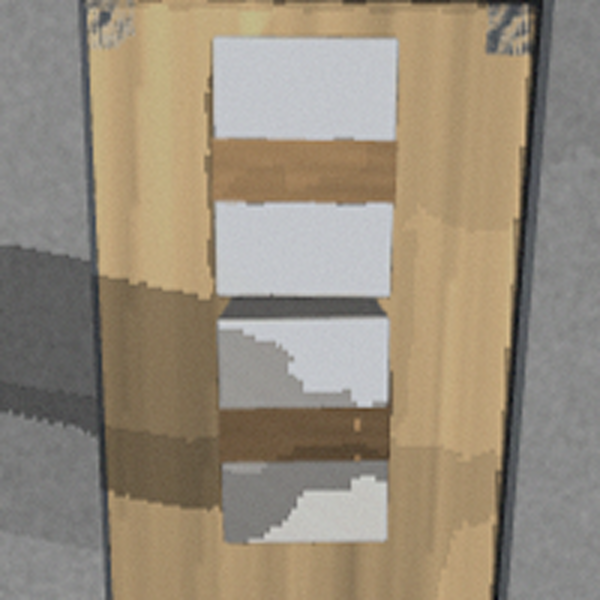

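The placed carton stands square beside the stock: centres (620.1,70.4) and (615.0,−10.4), spacing 81 mm. Next is carton A.

Call:
apply_moves --pt "0 0 0 0 0.7 0" --pt "0 0 0 0 0.69 0" --pt "0.9 0 -0.2 0 0 0" --pt "0.95 0 -0.25 0 0 0" --pt "0.95 0 -0.25 0 0 0" --pt "0.95 0 -0.25 0 0 0" --pt "0.95 0 -0.25 0 0 0" --pt "0.95 0.5 -0.25 0 0 0" --pt "0.95 0.7 -0.25 0 0 0" --pt "0.95 0.8 -0.25 0 0 0" --pt "0.95 0.9 -0.25 0 0 0" --pt "0.92 0.9 -0.2 0 0 0"

```text
clock: 25.58
eef_pos: [424.8, -350.6, 223.7]
tool_rot: [-1.573, 0.001, -1.827]
force: [0.4, -0.8, -0.3]
width: 85.6
```

Call:
apply_moves --pt "0 0.6 0 0 0 0" --pt "0 0 0 0 0 0" --pt "0 0 0 0 0 0"

```text
clock: 25.95
eef_pos: [426.5, -350.0, 202.0]
tool_rot: [-1.571, -0.0, -1.826]
force: [-0.7, -0.9, 0.4]
width: 85.4
```

```bash
python3 -c "
from h import *
delta(424.8,-350,58,-104.7)"
```

```text
25.95 [ 426.5 -350.   202. ] [-8.9990e+01 -1.0000e-02 -1.0465e+02] w 85.4 F [-0.7 -0.9  0.4]
shift now-axes [ 0.01   3.601 -0.041] goal-axes [ 0.01   3.601 -0.041] turn [-0.001  0.007  0.001]
```

Call:
apply_moves --pt "0 0.3 -0.03 0 0 0" --pt "0 0.8 0 0 0 0" --pt "0 0.9 0 0 0 0" --pt "0 0.8 0 0 0 0" --pt "0 0.5 0 0 0 0" --pt "0 0.3 0 0 0 0" --pt "0 0 0 0 0 0" --pt "0 0 0 0 0 0"

```text
clock: 26.95
eef_pos: [425.4, -350.4, 58.5]
tool_rot: [-1.569, -0.001, -1.827]
force: [-0.3, 0.1, -0.2]
width: 85.5
```

Call:
apply_moves --pt "0 0 0 0 0 0" --pt "0 0 0 0 0 0" --pt "0 0 0 0 0 0" --pt "0 0 0 0 0 0" --pt "0 0 0 0 0 0" --jaw -1

```text
clock: 27.58
eef_pos: [425.1, -350.1, 58.5]
tool_rot: [-1.57, -0.0, -1.827]
force: [-0.6, 1.2, 6.9]
width: 54.4
```

Call:
apply_moves --pt "0 -0.1 0 0 0 0" --pt "0 -0.2 0 0 0 0" --pt "0 -0.4 0 0 0 0" --pt "0 -0.6 0 0 0 0" --pt "0 -0.8 0 0 0 0" --pt "0 -0.9 0 0 0 0" --pt "0 -0.9 0 0 0 0" --pt "0 -0.4 0 0 0 0" --pt "0 0 0 0 -0.6 0" --pt "0 0 0 0 -0.7 0" --pt "0 0 0 0 -0.07 0" --pt "0 0 0 0 0 0"

```text
clock: 29.08
eef_pos: [424.6, -349.7, 229.4]
tool_rot: [-1.571, 0.0, -1.638]
force: [-0.9, -0.4, -5.0]
width: 54.4
```

```bash
python3 -c "
from h import *
delta(609.7,-91,155,-93.7)"
```

```text
29.07 [ 424.6 -349.7  229.4] [-9.004e+01  3.000e-02 -9.383e+01] w 54.4 F [-0.9 -0.4 -5. ]
shift now-axes [-6.762  1.861  4.187] goal-axes [-6.753  1.86   4.201] turn [ 0.005 -0.016 -0.003]
```

Call:
apply_moves --pt "-0.4 0 0.3 0 0 0" --pt "-0.7 0 0.5 0 0 0" --pt "-0.9 0 0.6 0 0 0" --pt "-0.9 0 0.6 0 0 0" --pt "-0.9 0 0.6 0 0 0" --pt "-0.9 0 0.6 0 0 0" --pt "-0.8 0 0.5 0 0 0" --pt "-0.6 0 0.3 0 0 0" --pt "-0.3 0 0.2 0 0 0" --pt "0 0 0 0 0 0" --pt "0 0 0 0 0 0"

```text
clock: 30.45
eef_pos: [608.3, -107.0, 229.8]
tool_rot: [-1.571, -0.001, -1.638]
force: [-0.6, -0.7, -3.5]
width: 54.5
```

```bash
python3 -c "
from h import *
delta(609.7,-91,154.5,-93.7)"
```

```text
30.45 [ 608.3 -107.   229.8] [-9.003e+01 -7.000e-02 -9.386e+01] w 54.5 F [-0.6 -0.7 -3.5]
shift now-axes [-0.404  1.881  0.008] goal-axes [-0.402  1.882  0.008] turn [ 0.004 -0.02   0.009]
```

Call:
apply_moves --pt "-0.4 0 0 0 -0.02 0" --pt "0 0.4 0 0 0 0" --pt "0 0.6 0 0 0 0" --pt "0 0.4 0 0 0 0" --pt "0 0.25 0 0 0 0" --pt "0 0.1 0 0 0 0" --pt "0 0.05 0 0 0 0" --pt "0 0 0 0 0 0" --pt "0 0 0 0 0 0"

```text
clock: 31.58
eef_pos: [610.6, -89.4, 158.2]
tool_rot: [-1.57, 0.0, -1.633]
force: [-0.5, 0.0, -4.7]
width: 54.4
```

```bash
python3 -c "
from h import *
delta(609.7,-91,154.5,-93.7)"
```

```text
31.57 [610.6 -89.4 158.2] [-89.95   0.   -93.57] w 54.4 F [-0.5  0.  -4.7]
shift now-axes [ 0.04   0.093 -0.019] goal-axes [ 0.04   0.093 -0.019] turn [-0.007  0.017 -0.   ]
```

Call:
apply_moves --pt "0.04 0.03 -0.02 0 0 0" --pt "0 0.03 0 0 0 0" --pt "0 0.03 0 0 0 0" --pt "0 0 0 0 0 0" --pt "0 0 0 0 0 0"

```text
clock: 32.2
eef_pos: [609.3, -91.0, 154.6]
tool_rot: [-1.571, 0.0, -1.633]
force: [-2.5, 0.6, 3.5]
width: 54.5
```

Contact is felt at the expected height. I'll release, rise and move back for a check view.

Call:
apply_moves --pt "0 0 0 0 0 0" --pt "0 0 0 0 0 0" --pt "0 0 0 0 0 0" --pt "0 0 0 0 0 0" --pt "0 -0.3 0 0 0 0" --pt "0 -0.7 0 0 0 0" --pt "0 -1 0 0 0 0" --pt "0 -1 0 0 0 0" --pt "0 -1 0 0 0 0" --pt "0 -1 0 0 0 0" --pt "0 -0.6 0 0 0 0" --pt "0 0 0 0 0 0" --jaw 1

```text
clock: 33.7
eef_pos: [610.1, -91.8, 380.8]
tool_rot: [-1.566, -0.001, -1.633]
force: [-1.2, -0.4, -1.1]
width: 85.4
```

Call:
apply_moves --pt "-0.8 0 0 0 0 0" --pt "-0.5 0 0 0 0 0" --pt "0 0 0 0 0 0" --pt "0 0 0 0 0 0"

```text
clock: 34.2
eef_pos: [612.3, -40.3, 377.9]
tool_rot: [-1.571, -0.001, -1.634]
force: [0.3, -0.5, -0.0]
width: 85.3
```

Run:
```python
from h import *
delta(610,-91,380,-93.7)
c=calibration("wrist");snap("wrist","w5.png");s=snap("scene","s5.png")
P=np.array([[620,70.6,200],[609.7,-91,200]]);uv=proj("w",P,c);print(uv)
tops('pics/w5.png',200,c,(int(uv[0,0]-60),int(uv[0,0]+60),0,int(uv[1,1]+50)))
im=cv2.imread('pics/w5.png')[0:340,180:480];b=cv2.imread('pics/s5.png')[195:315,190:500]
cv2.imwrite('pics/x5.png',np.hstack([cv2.resize(im,(353,400)),cv2.resize(b,(447,400//2)).repeat(1,0) if 0 else cv2.copyMakeBorder(cv2.resize(b,(447,173)),0,227,0,0,0)]))
```

```text
34.2 [612.3 -40.3 377.9] [-9.003e+01 -8.000e-02 -9.363e+01] w 85.3 F [ 0.3 -0.5 -0. ]
shift now-axes [ 1.269 -0.051  0.024] goal-axes [ 1.269 -0.053  0.026] turn [0.004 0.009 0.01 ]
[[314.52497799  93.48885568]
 [314.29559316 266.13577476]]
white (254, 301, 120, 15) [ 606.1 -138.3] [ 15.8 126.5] 85.6
white (288, 275, 52, 25) [ 607.4 -114.2] [27.2 53.4] 86.39
white (286, 231, 55, 28) [610.  -68.2] [27.7 53.4] 87.68
white (287, 196, 57, 29) [613.9 -33.7] [27.4 54.2] 87.7
white (285, 146, 59, 32) [616.1  12.4] [28. 54.] 86.39
white (284, 105, 61, 34) [618.2  47.3] [27.9 54. ] 86.39
white (283, 47, 64, 36) [621.6  93.3] [27. 54.] 86.4
white (254, 0, 120, 34) [622.8 129. ] [23.7 99.4] 86.4
```

View pics/x5.png

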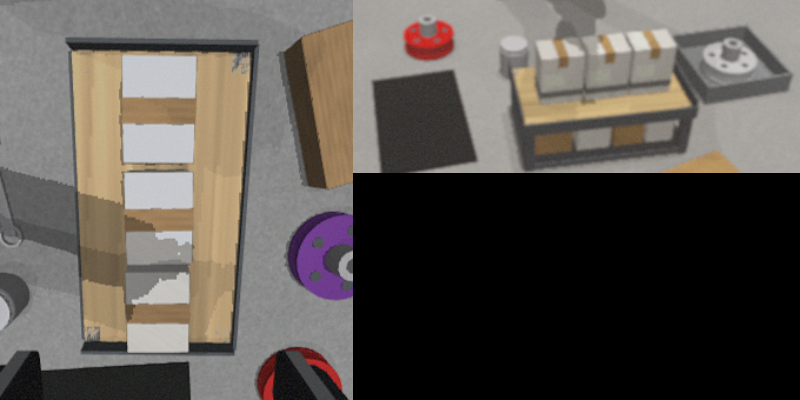

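The three cartons stand in a straight row (centres (620,70), (615,−11), (609,−91), spacing about 81 mm). The pulley lies hub up in the tray. Handing in.

```bash
python3 -c "
from cell import *
print(finish_job())"
```

```text
the job is handed in; nothing more can be done
None
```

The job is done and handed in after about 34 s of the 72 s allowed; `finish_job()` gives no verdict. I lifted the pulley off by its hub and laid it flat, hub up, in the tray. I then stood both mat cartons on the shelf beside the standing one.

**Row:** the last wrist view puts the carton centres at about (620,70), (615,−11) and (609,−91). That is 81 mm spacing, so gaps of about 6 mm, with fronts in line within about 1–2 mm and angles within about 1.5°. The standing carton is unmoved within measuring error.

**Pulley:** the pictures show it flat, hub up and released in the tray. I did not measure its final position; my estimates of the tray centre differed by about 10–15 mm, well inside the 60 mm limit.

**Bystanders:** no move came near the wrench or the tin, and both looked untouched in the pictures. I did not measure them again at the end.

**Checks:** every set-down showed a light contact of about 4–5 N at the expected height, and no check failed.

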